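Put the decorating tools back in the shadow tray

TASK

The cupcakes are iced, so put the decorating tools away: lay the steel icing scraper and the round measuring scoop each in its own cut-out in the shadow tray, lying flat on the floor of the cut-out. The plain wooden turner has no place there.

Things in the scene. Friction and masses are not known exactly. Their poses are not given: they have to be found in the camera images.
- scraper_mid (a point): Centre of the icing scraper, T-shaped from above, lying along its x, z up; 14 mm above its underside. Square brown wooden handle x -85 to +25 mm, 28 wide, 28 tall; steel collar 36 wide, 14 high to x 33; flat steel blade x +25 to +85, 100 wide, 4 thick, level with the underside. 0.17 kg, balanced 20 mm towards the blade.
- scoop_mid (a point): Centre of the measuring scoop, lying along its x, z up; 13 mm above its underside. Square brown wooden handle x -97.5 to +27.5 mm, 26 wide, 26 tall; round open steel cup 72 mm across, 34 tall, its axis at x +61.5. 0.13 kg, balanced near this point.
- scraper_pocket (a point): Centre of the floor of the T-shaped cut-out (10 mm deep, floor 4 mm above the worktop) where the scraper's centre belongs; x towards its blade end, z up. Slot x -94 to +16 mm, 46 wide; blade end x 16 to 94, 118 wide: 9 mm spare all round, the handle stands 18 mm proud. Fixed tray 254 x 266 mm, dark foam over a pale floor, aluminium rim 15 mm high.
- scoop_pocket (a point): Centre of the floor of the round-ended cut-out (10 mm deep, floor 4 mm above the worktop) in the same tray, where the scoop's centre belongs; x towards its round end, z up. Slot x -107 to +15.5 mm, 44 wide; eight-sided end 92 across, centred at x +61.5: 9 mm spare all round, the handle stands 16 mm proud. 121 mm to the -y side of the scraper's cut-out.
There are look-alikes about, which are no part of the job. Leave any blue or yellow look-alike of the part that bears scoop_mid alone.

How it is judged:
At the end, for the whole second after the job is handed in: Scraper and scoop each lie at rest in their own cut-out: the middle of the tool within 16 mm of the middle of the cut-out, resting on its floor (no more than 4 mm too high), level within 4 degrees and in line with the cut-out within 14 degrees (horizontal distance between scraper_mid and scraper_pocket below 0.016 m and z of scraper_mid in the frame of scraper_pocket below 0.018 m and angle between the x axis of scraper_mid and the x axis of scraper_pocket, either way round below 0.25 rad and angle between each of scraper_mid, scoop_mid's own z axis and vertical below 0.07 rad and linear speed of each of scraper, scoop below 0.02 m/s and horizontal distance between scoop_mid and scoop_pocket below 0.016 m and z of scoop_mid in the frame of scoop_pocket below 0.017 m and angle between the x axis of scoop_mid and the x axis of scoop_pocket, either way round below 0.25 rad); the robot touches nothing.
It also fails if it takes over 61 s, if anything falls off the work surface, if the arm or the gripper's body presses on something with over 40 N, if the wrist force passes 120 N, or if a joint passes its speed limit or range.

ROBOT

A 6-joint arm with a two-finger parallel gripper is mounted at the origin on the work surface. World frame = base frame: x ahead of the robot, y to its left, z up, the work surface at z = 0. Lengths are in m, angles in rad, forces in N, time in s.
With the tool pointing down it reaches from about 0.35 to 0.875 m from the base axis. Payload 4.2 kg.
Tool frame: the origin (TCP) lies midway between the tips of the shut fingers; the grasp point (between the pads) lies 19 mm behind it; z points along the fingers, y is the line along which they close (so a half turn about z gives the same grasp; the last joint's range is limited). The gripper opens to 85 mm and grips with 20 to 120 N. Pads are 22 mm wide; open, the fingers measure 114 mm over their backs; the gripper's body (76 mm by 85 mm) begins 54 mm behind the grasp point. The pads swing forward as they close: fully open they stand 13 mm farther back than shut.
Start: joints at [1.576, 0.385, 0.008, 0, -1.194, -0.259], TCP at [0.157, 0.605, 0.231] pointing down, gripper open.
Joint ranges: [-3.14, 3.14], [-1.21, 2.06], [-1.07, 1.41], [-3.16, 2.05], [-2.99, -0.16], [-3.1, 3.1]. Speed limits (rad/s): [2.79, 2.79, 3.14, 3.14, 3.14, 3.14].

INTERFACE

Orientations are given as a rotation vector (axis times angle).
In Python, from plant import robot gives the robot as it stands. The module is installed in compiled form; this text tells all that it offers.
- The arm moves only by the tool arm_command, never from a script. Its argument "commands" is a list of rows, each a list of 5 numbers: the closure, from 0 (fully open) to 1 (shut), then the shift along the world's x, y, z in cm, then the turn about the world's z in degrees. In form: [[grip, tx, ty, tz, spin], ...]. A call has 1 to 12 rows; each row is the pose to reach, as a shift and turn from the pose commanded when the call began; what a row does not reach only later rows make up. A row lasts 1/12 s, in which the tool goes at most 41.7 mm and 7.16 degrees, less where a joint would pass 70% of its speed; a pose out of reach is approached as far as the arm can. A call with a gripper value outside its range is refused whole. The fingers move at their own pace and stop on an object; the grip force is fixed at half the most. Time passes only in rows, so rows that repeat a pose let the fingers close. It gives the time, the measured TCP pose, the force, the opening and the grip force at its end, in the units of the state.
- robot.read_state(): the state, without advancing time (a new reading comes with each control period).
- robot.camera(name): name is "scene" or "top"; returns the picture (480x640x3 uint8, red, green, blue); there is no depth.
- robot.get_calibration(name): a dict with "mtx" (3x3 intrinsics, pixels), "dist" ([k1, k2, p1, p2, k3] as OpenCV has them; the pictures are not rectified), "position" and "orientation" of the camera in the world. Camera axes: x right, y up, looking along -z (the intrinsics and any distortion apply to the point x, -y, -z); pixel columns grow to the right and rows downward; lengths in m; the calibration is good to about 2 mm. A picture is of the moment at which its call begins. get_calibration takes no time and is no camera call.
- robot.job_done(): hands the job in; it is judged then, once.
The state is a dict: "time_s": time; "joints": joint angles; "dq": joint speeds; "joint_efforts": joint torques, N m; "position": TCP position; "orientation": TCP orientation; "wrist_force": force on the tool from outside, world axes, zero at the start; "moment": the same for the moment, N m; "grip_width": finger opening in m; "gripper_force": force on a finger pad.
Only numpy, scipy, OpenCV 4.12 (cv2) and the standard library are available. Lean on these libraries where they do the work, as an engineer would, in place of code of your own. Each camera call takes 0.05 s, during which the arm holds its last target. There are 200 camera calls.

## Working session

There is one attempt and no reset: what is moved stays moved. The work goes in short steps, Python scripts to look and compute and a tool call to move; the robot and the scene stay as the last step left them, time stands still between calls to the robot, and variables do not carry over. Pictures are saved under pics/ and viewed, at most 10 in all, crops included, and the job is handed in when it is done.

Besides the shell and the picture viewer there is one more tool, called in YAML: its name, and indented under it one key for each argument. arm_command: Moves the arm, as the interface text tells. Its arguments: {"type":"object","properties":{"commands":{"type":"array"}},"required":["commands"]}

```bash
mkdir -p pics
python3 - <<'E'
from plant import robot
import cv2
for n in ("scene","top"):
    im=robot.camera(n); cv2.imwrite(f"pics/{n}0.png",im[:,:,::-1])
    c=robot.get_calibration(n); print(n,c)
s=robot.read_state(); print(s["time_s"],s["position"],s["orientation"],s["grip_width"])
E
```

```text
scene {'mtx': array([[569.02094173,   0.        , 320.66681501],
       [  0.        , 569.02094173, 237.60142996],
       [  0.        ,   0.        ,   1.        ]]), 'dist': array([0.06166879, 0.        , 0.        , 0.        , 0.        ]), 'position': array([ 1.52146384, -0.59691269,  0.95788891]), 'orientation': array([0.82339127, 0.49620036, 1.02244967])}
top {'mtx': array([[530.61151126,   0.        , 324.56607184],
       [  0.        , 530.61151126, 238.65887392],
       [  0.        ,   0.        ,   1.        ]]), 'dist': array([-0.14368736,  0.        ,  0.        ,  0.        ,  0.        ]), 'position': array([ 0.24903937, -0.083841  ,  1.12625126]), 'orientation': array([ 0.17048543, -0.14387882, -1.44791512])}
0.1 [0.15678984 0.60448042 0.23033049] [ 3.11436686e+00 -3.97620109e-01 -2.41800340e-04] 0.0850313159776245
```

View pics/top0.png

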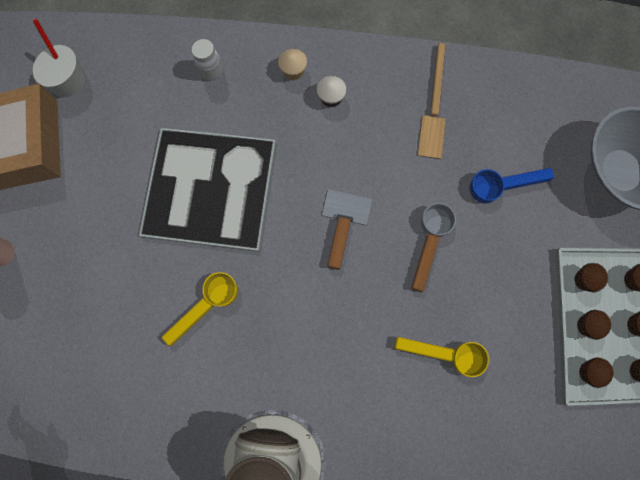

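View pics/scene0.png

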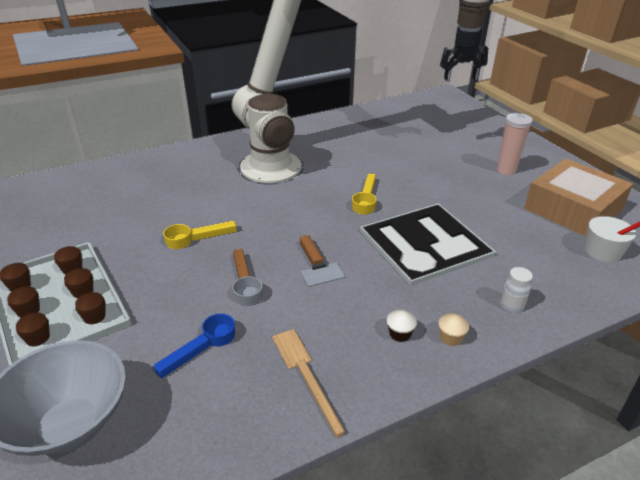

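```bash
cat > h.py <<'E'
import numpy as np,cv2
from scipy.spatial.transform import Rotation as R
from plant import robot
def cast(cam,px,z):
    c=robot.get_calibration(cam)
    u=cv2.undistortPoints(np.asarray(px,float).reshape(-1,1,2),c["mtx"],c["dist"]).reshape(-1,2)
    d=np.c_[u[:,0],-u[:,1],-np.ones(len(u))]@R.from_rotvec(c["orientation"]).as_matrix().T
    return (c["position"]+d*((z-c["position"][2])/d[:,2])[:,None])[:,:2]
def blobs(mask,amin=150):
    cs,_=cv2.findContours(mask.astype(np.uint8),cv2.RETR_EXTERNAL,cv2.CHAIN_APPROX_NONE)
    return [c[:,0] for c in cs if cv2.contourArea(c)>amin]
def brown(im):
    h=cv2.cvtColor(im,cv2.COLOR_RGB2HSV).astype(int)
    return (h[...,0]<16)&(h[...,1]>110)&(h[...,2]>50)
def rect(p):
    (c,(w,h),a)=cv2.minAreaRect((p*1000).astype(np.float32))
    if w<h: a+=90;w,h=h,w
    a=(a+90)%180-90
    return np.round(c,1),round(w,1),round(h,1),round(a,1)
E
python3 - <<'E'
from h import *
for cam in ("top","scene"):
    im=cv2.imread(f"pics/{cam}0.png")[:,:,::-1].copy()
    for b in blobs(brown(im)):
        for z in (.027,):
            print(cam,"brown",b.mean(0).round(),rect(cast(cam,b,z)))
    h=cv2.cvtColor(im,cv2.COLOR_RGB2HSV)
    for b in blobs((h[...,2]>170)&(h[...,1]<40)):
        print(cam,"white",b.mean(0).round(),b.min(0),b.max(0),rect(cast(cam,b,.004)))
    for b in blobs(h[...,2]<45,2000):
        print(cam,"foam",b.mean(0).round(),rect(cast(cam,b,.014)))
E
```

```text
top brown [599. 372.] (array([ 255.4, -663.4]), 56.7, 55.6, 3.4)
top brown [597. 324.] (array([ 357.1, -651.7]), 58.3, 54.9, 51.4)
top brown [594. 276.] (array([ 459.3, -641.6]), 56.7, 56.3, 38.5)
top brown [425. 262.] (array([ 449.3, -267.6]), 123.2, 25.4, -11.7)
top brown [339. 243.] (array([469.4, -82.1]), 110.0, 25.9, -6.0)
top brown [ 28. 125.] (array([659.9, 683.6]), 214.0, 136.4, 17.0)
top white [237. 191.] [222 149] [259 237] (array([561.2, 154.4]), 204.2, 79.6, 0.7)
top white [185. 182.] [164 148] [212 225] (array([561.3, 275.7]), 177.2, 105.4, 0.5)
top white [338.  87.] [329  79] [345  97] (array([839.9, -40.4]), 49.5, 30.7, 37.5)
top foam [225. 192.] (array([563.2, 220.1]), 252.4, 241.2, 89.7)
scene brown [ 29. 324.] (array([ 437.5, -753.1]), 76.8, 57.7, 9.3)
scene brown [ 88. 303.] (array([ 422. , -633.1]), 65.0, 61.5, 17.6)
scene brown [ 21. 296.] (array([ 331.1, -764.2]), 66.2, 58.2, 9.9)
scene brown [ 76. 277.] (array([ 318.4, -643.8]), 63.5, 60.9, 18.4)
scene brown [ 13. 272.] (array([ 232.5, -773.7]), 62.6, 57.7, 8.8)
scene brown [240. 263.] (array([ 445.8, -270.1]),
[... 1203 characters left out ...]
1]), 144.3, 142.6, -72.6)
scene white [265. 170.] [241 156] [295 181] (array([ 13.7, -37.7]), 195.6, 108.8, 30.1)
scene white [519. 118.] [507 113] [531 123] (array([ 90. , 976.5]), 89.0, 84.8, 62.8)
scene white [244.  97.] [233  86] [257 111] (array([-537.7,  114.9]), 237.8, 88.3, -32.0)
scene white [491.  56.] [483  35] [498  78] (array([-480.6, 1319.5]), 587.6, 33.3, -44.1)
scene white [517.  27.] [506  19] [535  33] (array([-754. , 1688.8]), 193.1, 153.5, 6.0)
scene white [267.  42.] [251   0] [284  87] (array([-1179.5,   496.9]), 1269.1, 61.6, -28.4)
scene foam [427. 241.] (array([560. , 220.1]), 249.8, 236.6, 89.7)
scene foam [217.  26.] (array([-1440.1,   247.9]), 923.8, 664.5, -24.7)
```

arm_command:
  commands:
    - [0,35,-69,0,8.6]
    - [0,35,-69,0,8.6]
    - [0,35,-69,0,8.6]
    - [0,35,-69,0,8.6]
    - [0,35,-69,0,8.6]
    - [0,35,-69,0,8.6]
    - [0,35,-69,0,8.6]
    - [0,35,-69,0,8.6]
    - [0,35,-69,0,8.6]
    - [0,35,-69,0,8.6]
    - [0,35,-69,0,8.6]
    - [0,35,-69,0,8.6]

```text
time_s: 1.1
position: [0.3831, 0.157, 0.2313]
orientation: [-3.137, 0.162, -0.0]
wrist_force: [1.5, 0.1, -0.4]
grip_width: 0.0854
gripper_force: 0.0
```

arm_command:
  commands:
    - [0,12.4,-24.3,0,0]
    - [0,12.4,-24.3,-3,0]
    - [0,12.4,-24.3,-6,0]
    - [0,12.4,-24.3,-9,0]
    - [0,12.4,-24.3,-12,0]
    - [0,12.4,-24.3,-13,0]
    - [0,12.4,-24.3,-13,0]
    - [0,12.4,-24.3,-13,0]
    - [0,12.4,-24.3,-13,0]
    - [0,12.4,-24.3,-13,0]
    - [0,12.4,-24.3,-13,0]

```text
time_s: 2.02
position: [0.5072, -0.0836, 0.1018]
orientation: [-3.137, 0.162, -0.001]
wrist_force: [0.5, 0.0, -0.7]
grip_width: 0.0858
gripper_force: 0.0
```

Run:
```python
from h import *
s=robot.read_state();print(s["time_s"],s["position"],s["orientation"],R.from_rotvec(s["orientation"]).as_matrix()[:,0])
a=robot.camera("scene");cv2.imwrite("pics/s1.png",cv2.resize(a[170:330,200:420],(770,560))[:,:,::-1])
```

```text
2.0167 [ 0.50716807 -0.08361528  0.10178383] [-3.13738777e+00  1.62368977e-01 -7.53701013e-04] [ 9.94657465e-01 -1.03229349e-01  4.78866923e-04]
```

View pics/s1.png

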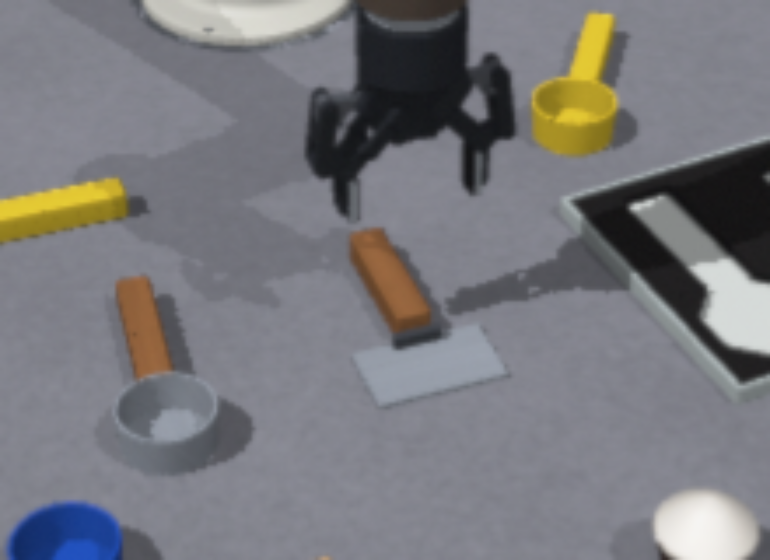

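The crop shows the fingers (350,215) and (475,190) spread squarely about the scraper handle (390,280), clear of the blade and the scoop. I'll descend and grip.

arm_command:
  commands:
    - [0,0,-0.2,-3,0]
    - [0,0,-0.2,-6,0]
    - [0,0,-0.2,-8,0]
    - [0,0,-0.2,-8.9,0]
    - [0,0,-0.2,-8.9,0]
    - [1,0,-0.2,-8.9,0]
    - [1,0,-0.2,-8.9,0]
    - [1,0,-0.2,-8.9,0]
    - [1,0,-0.2,-8.9,0]
    - [1,0,-0.2,-8.9,0]
    - [1,0,-0.2,-8.9,0]
    - [1,0,-0.2,-8.9,0]

```text
time_s: 3.07
position: [0.508, -0.0859, 0.0136]
orientation: [-3.137, 0.162, -0.004]
wrist_force: [-0.9, 0.9, 6.6]
grip_width: 0.0265
gripper_force: 60.4
```

arm_command:
  commands:
    - [1,0,0,0,0]
    - [1,0,0,0,0]
    - [1,0,0,0,0]
    - [1,0,0,0,0]
    - [1,0,0,0,0]
    - [1,0,0,0,0]

```text
time_s: 3.57
position: [0.508, -0.0859, 0.0136]
orientation: [-3.137, 0.162, -0.004]
wrist_force: [-0.2, 0.7, 5.2]
grip_width: 0.0266
gripper_force: 60.4
```

arm_command:
  commands:
    - [1,0,0,3,0]
    - [1,0,0,7,0]
    - [1,0,3,9,2]
    - [1,2,6.8,9,4]
    - [1,3,10.5,9,5.9]
    - [1,4,14.5,9,5.9]
    - [1,5,18.5,9,5.9]
    - [1,6,22.5,9,5.9]
    - [1,6.1,26.5,9,5.9]
    - [1,6.1,30.5,9,5.9]
    - [1,6.1,34.5,9,5.9]
    - [1,6.1,35.9,9,5.9]

```text
time_s: 4.57
position: [0.5679, 0.2779, 0.1018]
orientation: [-3.14, -0.005, -0.001]
wrist_force: [1.1, -0.9, -1.2]
grip_width: 0.0264
gripper_force: 60.0
```

arm_command:
  commands:
    - [1,0,0,0,0]
    - [1,0,0,-2,0]
    - [1,0,0,-4,0]
    - [1,0,0,-4,0]
    - [1,0,0,-4,0]

```text
time_s: 4.98
position: [0.5671, 0.2713, 0.061]
orientation: [3.139, -0.003, -0.005]
wrist_force: [1.1, -0.9, -1.1]
grip_width: 0.0266
gripper_force: 59.9
```

Run:
```python
from h import *
s=robot.read_state();print(s["time_s"],s["position"],R.from_rotvec(s["orientation"]).as_matrix()[:,0],s["grip_width"])
a=robot.camera("scene");cv2.imwrite("pics/s2.png",cv2.resize(a[150:310,340:560],(770,560))[:,:,::-1])
t=robot.camera("top");cv2.imwrite("pics/t2.png",cv2.resize(t[100:280,100:320],(770,630))[:,:,::-1][:600])
for n,im,z in(("top",t,.063+.013),("scene",a,.076)):
    for b in blobs(brown(im),60): print(n,b.mean(0).round(),rect(cast(n,b,z)))
```

```text
4.9833 [0.56711866 0.27127613 0.06104682] [ 0.99999286 -0.00176    -0.00334303] 0.026632373660429712
top [599. 372.] (array([ 255.1, -637.6]), 54.2, 53.1, 3.5)
top [597. 324.] (array([ 352.5, -627.4]), 55.8, 53.0, -85.1)
top [637. 276.] (array([ 460.6, -713.9]), 44.8, 11.9, 0.4)
top [594. 276.] (array([ 449.9, -617.5]), 54.7, 53.6, 21.7)
top [425. 262.] (array([ 440. , -259.3]), 118.4, 24.0, -12.1)
top [173. 196.] (array([520.7, 270.9]), 93.6, 32.2, 0.2)
top [ 29. 106.] (array([689.4, 650.7]), 170.7, 108.3, 46.2)
top [45. 38.] (array([870.8, 665.2]), 138.0, 11.7, 41.9)
scene [633. 330.] (array([1065.4,  367.7]), 55.5, 31.4, -50.9)
scene [ 29. 324.] (array([ 499.2, -744.9]), 79.2, 52.7, -4.1)
scene [ 88. 302.] (array([ 479.9, -631.1]), 61.6, 58.2, 17.6)
scene [ 20. 296.] (array([ 396. , -754.5]), 67.8, 53.9, 4.3)
scene [ 76. 277.] (array([ 383.2, -640.8]), 63.3, 57.7, 18.4)
scene [ 12. 273.] (array([ 301.1, -769.4]), 66.7, 56.0, -54.0)
scene [240. 263.] (array([ 502.5, -287.3]), 103.5, 23.9, -11.3)
scene [ 66. 255.] (array([ 288.3, -650.1]), 59.5, 57.6, 17.9)
scene [629. 228.] (array([817.9, 660.8]), 87.4, 12.0, -84.4)
scene [430. 211.] (array([528.3, 247.3]), 109.5, 30.9, -14.5)
scene [575. 177.] (array([575.8, 739.2]), 574.1, 278.0, -44.6)
scene [565.  81.] (array([ -55.6, 1258.5]), 992.1, 517.4, -19.2)
scene [78. 46.] (array([-1234.9,  -361.7]), 817.9, 712.6, -0.4)
scene [582.  14.] (array([-484.6, 1939.5]), 673.1, 652.6, 60.1)
```

View pics/s2.png

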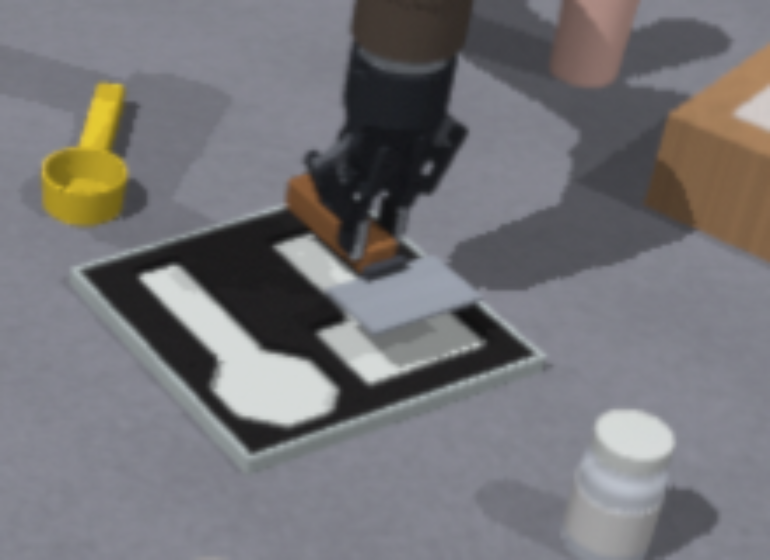

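arm_command:
  commands:
    - [1,0.1,0,0,0]
    - [1,0.1,0,0,0]
    - [1,0.1,0,0,0]
    - [1,0.1,0,0,0]

```text
time_s: 5.42
position: [0.5693, 0.2731, 0.063]
orientation: [-3.141, 0.001, -0.001]
wrist_force: [-0.5, 0.1, -3.2]
grip_width: 0.0266
gripper_force: 59.9
```

arm_command:
  commands:
    - [1,0,0,-1.5,0]
    - [1,0,0,-3,0]
    - [1,0,0,-4,0]
    - [1,0,0,-4.3,0]
    - [1,0,0,-4.5,0]
    - [1,0,0,-4.5,0]
    - [1,0,0,-4.5,0]
    - [1,0,0,-4.5,0]

```text
time_s: 6.08
position: [0.5696, 0.2735, 0.0179]
orientation: [-3.141, 0.001, -0.002]
wrist_force: [0.1, -0.7, -2.1]
grip_width: 0.0264
gripper_force: 60.0
```

arm_command:
  commands:
    - [0.5,0,0,0,0]
    - [0.4,0,0,0,0]
    - [0.3,0,0,0,0]
    - [0.3,0,0,0,0]
    - [0.3,0,0,2,0]
    - [0.3,0,0,5,0]
    - [0,0,0,9,0]
    - [0,0,-4,11,-2]
    - [0,0,-8,11,-4]
    - [0,-1,-12,11,-8]
    - [0,-2,-16,11,-11]
    - [0,-3,-20,11,-11.7]

```text
time_s: 7.08
position: [0.5385, 0.0714, 0.1278]
orientation: [-3.124, 0.324, -0.002]
wrist_force: [0.8, -0.2, 0.4]
grip_width: 0.0857
gripper_force: 0.0
```

Run:
```python
from h import *
s=robot.read_state();print(s["time_s"],s["position"],R.from_rotvec(s["orientation"]).as_matrix()[:,0],s["grip_width"])
a=robot.camera("scene");t=robot.camera("top")
cv2.imwrite("pics/s3.png",cv2.resize(a[150:310,340:560],(770,560))[:,:,::-1])
for n,im in(("top",t),("scene",a)):
    for b in blobs(brown(im),60):
        m=b.mean(0)
        if 150<m[0]<460 and m[1]<300: print(n,m.round(),rect(cast(n,b,.031)))
```

```text
7.0833 [0.53850111 0.07140374 0.12778753] [ 9.78762076e-01 -2.04997502e-01  9.06560408e-04] 0.08572880824002811
top [425. 262.] (array([ 448.2, -266.8]), 123.5, 25.5, -11.7)
top [180. 199.] (array([524.7, 271.9]), 97.5, 30.2, -0.5)
scene [240. 263.] (array([ 450.5, -271.6]), 109.0, 24.8, -12.1)
scene [436. 225.] (array([536.6, 265.1]), 123.0, 46.3, -0.5)
```

View pics/s3.png

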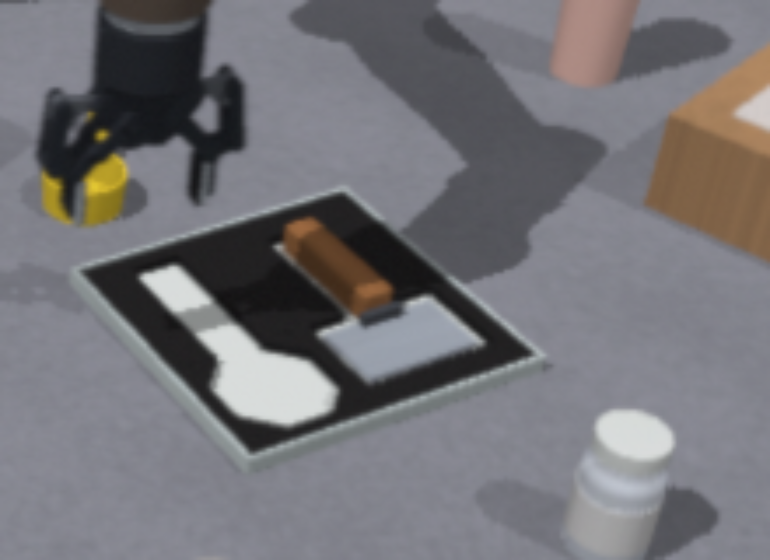

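The crop shows the scraper seated in its T cut-out, with the blade at (400,340) inside the outline and the handle along the slot. Next is the scoop.

arm_command:
  commands:
    - [0,-5.6,-34.9,0,0]
    - [0,-5.6,-34.9,0,0]
    - [0,-5.6,-34.9,0,0]
    - [0,-5.6,-34.9,0,0]
    - [0,-5.6,-34.9,0,0]
    - [0,-5.6,-34.9,0,0]
    - [0,-5.6,-34.9,0,0]
    - [0,-5.6,-34.9,-2,0]
    - [0,-5.6,-34.9,-4,0]
    - [0,-5.6,-34.9,-4,0]
    - [0,-5.6,-34.9,-4,0]
    - [0,-5.6,-34.9,-4,0]

```text
time_s: 8.18
position: [0.4838, -0.2759, 0.0877]
orientation: [3.125, -0.32, 0.001]
wrist_force: [1.0, 0.2, -0.3]
grip_width: 0.0854
gripper_force: 0.0
```

arm_command:
  commands:
    - [0,0,0,0,0]
    - [0,0,0,0,0]
    - [0,0,0,0,0]

```text
time_s: 8.43
position: [0.484, -0.2751, 0.0884]
orientation: [3.125, -0.318, 0.003]
wrist_force: [0.2, 0.1, 0.5]
grip_width: 0.0857
gripper_force: 0.0
```

arm_command:
  commands:
    - [0,0,0,-3,0]
    - [0,0,0,-6,0]
    - [0,0,0,-7.5,0]
    - [0,0,0,-7.5,0]
    - [0,0,0,-7.5,0]
    - [1,0,0,-7.5,0]
    - [1,0,0,-7.5,0]
    - [1,0,0,-7.5,0]
    - [1,0,0,-7.5,0]
    - [1,0,0,-7.5,0]
    - [1,0,0,-7.5,0]
    - [1,0,0,-7.5,0]

```text
time_s: 9.43
position: [0.4838, -0.2762, 0.0134]
orientation: [3.125, -0.321, 0.003]
wrist_force: [-0.9, 0.9, 6.1]
grip_width: 0.0245
gripper_force: 61.2
```

arm_command:
  commands:
    - [1,0,0,0,0]
    - [1,0,0,0,0]
    - [1,0,0,0,0]
    - [1,0,0,0,0]

```text
time_s: 9.77
position: [0.4838, -0.2762, 0.0134]
orientation: [3.125, -0.321, 0.003]
wrist_force: [-1.1, 0.3, 5.7]
grip_width: 0.0244
gripper_force: 61.2
```

arm_command:
  commands:
    - [1,0,0,3,0]
    - [1,0,0,7,0]
    - [1,1,3,9,3]
    - [1,2,6.8,9,6]
    - [1,3,10.5,9,9]
    - [1,4,14.5,9,11.7]
    - [1,5,18.5,9,11.7]
    - [1,6,22.5,9,11.7]
    - [1,7,26.5,9,11.7]
    - [1,7.6,30.5,9,11.7]
    - [1,7.6,34.5,9,11.7]
    - [1,7.6,38.5,9,11.7]

```text
time_s: 10.77
position: [0.5585, 0.1109, 0.1017]
orientation: [3.141, -0.002, -0.002]
wrist_force: [0.5, -0.7, -1.4]
grip_width: 0.0244
gripper_force: 60.3
```

arm_command:
  commands:
    - [1,0,3,0,0]
    - [1,0,4.4,0,0]
    - [1,0,4.4,-2,0]
    - [1,0,4.4,-4,0]
    - [1,0,4.4,-4,0]
    - [1,0,4.4,-4,0]
    - [1,0,4.4,-4,0]
    - [1,0,4.4,-4,0]

```text
time_s: 11.43
position: [0.56, 0.1529, 0.0635]
orientation: [-3.141, 0.002, -0.003]
wrist_force: [-0.6, -0.2, -0.2]
grip_width: 0.0242
gripper_force: 60.2
```

Run:
```python
from h import *
s=robot.read_state();print(s["time_s"],s["position"],R.from_rotvec(s["orientation"]).as_matrix()[:,0],s["grip_width"])
a=robot.camera("scene");t=robot.camera("top")
cv2.imwrite("pics/s4.png",cv2.resize(a[150:310,340:560],(770,560))[:,:,::-1])
for n,im in(("top",t),("scene",a)):
    for b in blobs(brown(im),60):
        m=b.mean(0)
        if 150<m[0]<460 and m[1]<300: print(n,m.round(),rect(cast(n,b,.076)))
```

```text
11.4333 [0.55996852 0.15290453 0.06354   ] [ 0.99999722 -0.00122841  0.00201324] 0.024191484590135
top [228. 206.] (array([512.4, 152.9]), 100.4, 27.6, -0.4)
top [180. 197.] (array([519., 257.]), 106.3, 29.8, -0.8)
scene [436. 225.] (array([583.9, 223.2]), 116.0, 43.8, -0.7)
scene [391. 219.] (array([513.4, 133.5]), 96.7, 21.4, -8.5)
```

View pics/s4.png

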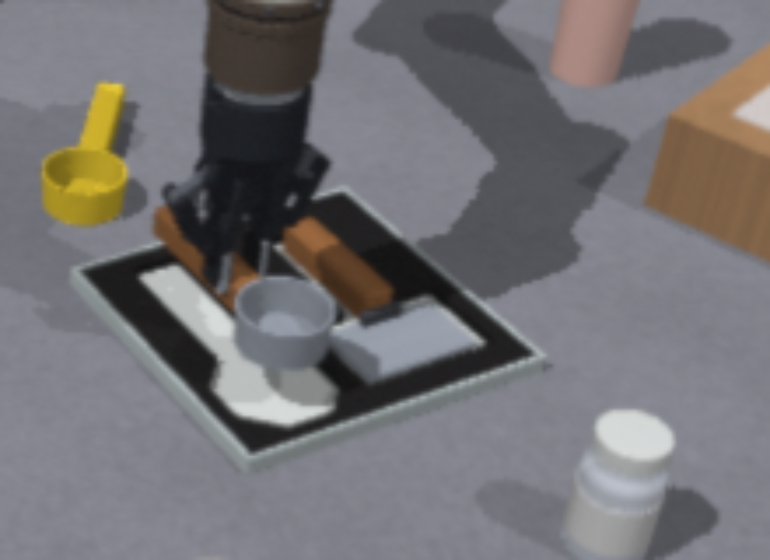

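The scoop hangs level over its cut-out, with the cup at (285,320) above the round end. The back end measures x 462 mm, so its centre is at about 560 mm. I'll lower it.

arm_command:
  commands:
    - [1,0,0,-1.5,0]
    - [1,0,0,-3,0]
    - [1,0,0,-4,0]
    - [1,0,0,-4.3,0]
    - [1,0,0,-4.55,0]
    - [1,0,0,-4.55,0]
    - [1,0,0,-4.55,0]
    - [1,0,0,-4.55,0]

```text
time_s: 12.2
position: [0.5597, 0.1534, 0.0175]
orientation: [-3.141, 0.001, -0.002]
wrist_force: [-0.3, -0.5, -0.1]
grip_width: 0.0245
gripper_force: 60.5
```

arm_command:
  commands:
    - [0.5,0,0,0,0]
    - [0.4,0,0,0,0]
    - [0.3,0,0,0,0]
    - [0.3,0,0,0,0]
    - [0.3,0,0,2,0]
    - [0.3,0,0,5,0]
    - [0.3,0,0,9,0]
    - [0.3,0,-4,11,0]
    - [0.3,-1,-8,11,0]
    - [0.3,-3,-12,11,0]
    - [0.3,-4,-16,11,0]
    - [0.3,-5,-20,11,0]

```text
time_s: 13.2
position: [0.509, -0.0442, 0.1273]
orientation: [-3.141, -0.001, -0.001]
wrist_force: [1.8, -0.7, 0.2]
grip_width: 0.0597
gripper_force: 0.0
```

arm_command:
  commands:
    - [0.3,0,-4,0,0]
    - [0.3,0,-8,0,0]
    - [0.3,0,-8,0,0]
    - [0.3,0,-8,0,0]

```text
time_s: 13.53
position: [0.5097, -0.1248, 0.1268]
orientation: [-3.142, 0.008, -0.0]
wrist_force: [-0.1, 0.3, 0.1]
grip_width: 0.0598
gripper_force: 0.0
```

Run:
```python
from h import *
a=robot.camera("scene");t=robot.camera("top")
v=np.hstack([cv2.resize(a[190:300,350:510],(400,275)),cv2.resize(t[120:260,130:290],(400,350))[:275]])
cv2.imwrite("pics/s5.png",v[:,:,::-1])
for n,im in(("top",t),("scene",a)):
    for b in blobs(brown(im),60):
        m=b.mean(0)
        if 150<m[0]<460 and m[1]<300: print(n,m.round(),rect(cast(n,b,.031)))
```

```text
top [180. 196.] (array([531.1, 272.1]), 109.7, 30.3, -0.0)
scene [396. 235.] (array([526.5, 146.2]), 124.4, 38.4, 0.2)
scene [436. 225.] (array([536.7, 265.9]), 122.4, 47.9, -0.2)
```

View pics/s5.png

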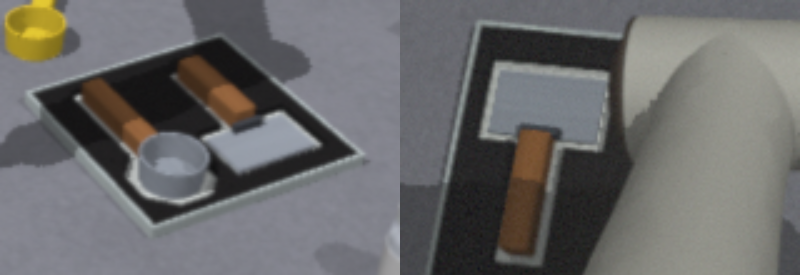

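Both tools lie inside their cut-outs: the scraper has a pale margin all round, and the scoop's cup at (172,165) is within the octagon. The gripper is clear, so I'm handing in.

```bash
python3 -c "
from plant import robot
print(robot.job_done())"
```

```text
the job is handed in; nothing more can be done
None
```

The scraper and the scoop are each in their own cut-out in the tray, the gripper is clear of everything, and I handed the job in about 14 s into the 61 s limit; the hand-in gave no verdict.

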